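Unbolt the slide transport case

ROBOT

A 7-joint arm with a two-finger parallel gripper is mounted at the origin on the work surface. World frame = base frame: x ahead of the robot, y to its left, z up, the work surface at z = 0. Lengths are in m, angles in rad, forces in N, time in s.
With the tool pointing down it reaches from about 0.425 to 0.925 m from the base axis. Payload 6.8 kg.
Tool frame: the origin (TCP) lies on the centre line of the jaws, within the pads' length; the fingertips stand 25 mm ahead of it and the grasp point (between the pads) lies 6 mm ahead of it; z points along the fingers, y is the direction in which the jaws open and shut (so a half turn about z gives the same grasp; the last joint's range is limited). The gripper opens to 85 mm and grips with 20 to 120 N. Pads are 22 mm wide; open, the fingers measure 114 mm over their backs; the gripper's body (76 mm by 85 mm) begins 54 mm behind the grasp point. The pads swing forward as they close: fully open they stand 13 mm farther back than shut.
Start: joints at [-1.42, 0.477, 0.022, 1.555, -0.011, 1.109, -0.083], TCP at [0.173, 0.653, 0.256] pointing down, gripper open.
Joint ranges: [-2.96, 2.96], [-0.34, 2.1], [-1.41, 1.46], [0.24, 2.44], [-1.37, 4.51], [0.17, 1.92], [-2.96, 2.96]. Speed limits (rad/s): [2.39, 2.39, 3.14, 3.14, 3.14, 3.14, 3.14].

INTERFACE

Orientations are given as a 3x3 rotation matrix whose columns are the frame's x, y, z axes.
In Python, from plant import r gives the robot as it stands.
- The arm moves only by the tool servo_tool, never from a script. Its argument "moves" is a list of rows, each an object with "xyz": the shift along the tool's x, y, z in units of 25 mm (1.0 is 25 mm), a list of three; "twist": the turn about the tool's z in units of 6 degrees (1.0 is 6 degrees). A call has 1 to 12 rows; each row is the pose to reach, as a shift and turn from the pose measured when the call began, along the tool's axes at that moment; what a row does not reach only later rows make up. A row lasts 1/12 s, in which the tool goes at most 41.7 mm and 7.16 degrees, less where a joint would pass 70% of its speed; a pose out of reach is approached as far as the arm can. A call with a gripper value outside its range is refused whole. "jaw" is the gripper command: -1 is shut, 1 is fully open, values between are in proportion, set as the call begins (left out, the last holds). The fingers move at their own pace and stop on an object; "force" is the grip in N (left out, the last holds). Time passes only in rows, so rows that repeat a pose let the fingers close. It gives the time, the measured TCP pose, the force and the opening at its end, in the units of the state.
- r.state(): the state, without advancing time (a new reading comes with each control period).
- r.read_camera(name): name is "side" or "top"; returns (picture, depth): 384x512x3 uint8, blue, green, red; 384x512 float32, m along the optical axis (not along the pixel's ray), 0 where there is no reading.
- r.calibration(name): a dict with "fx", "fy", "cx", "cy" (pixels), "world_to_cam" (4x4, takes a point from world to camera coordinates). Camera axes: x right, y up, looking along -z (the intrinsics and any distortion apply to the point x, -y, -z); pixel columns grow to the right and rows downward; lengths in m; the calibration is good to about 2 mm. A picture is of the moment at which its call begins. calibration takes no time and is no camera call.
- r.job_done(): hands the job in, once; it reports no verdict.
Trained networks look in the newest picture that a camera, given by its name, has taken for a name from the list of things; names that differ only in an ending like _2 or _b are one class to them, and where a whole thing is asked for, a point or a joint stands for the part that bears it (a point fixed in the world has none). Each returns a list of dicts, best first, with "score" (0 to 1); they miss things now and then, are a little off and sometimes report something else, mostly with a low value. They report only what shows in the picture. A call takes as long as a camera call.
- r.silhouettes(name, camera): "pixels" (384x512 bool, what is visible of it) and "extent" ([centre column, centre row, width, height] in pixels, round what is visible of it).
The state is a dict: "time_s": time; "qpos": joint angles; "dq": joint speeds; "joint_torque": joint torques, N m; "tool_pos": TCP position; "tool_rot": TCP orientation; "wrist_force": force on the tool from outside, world axes, zero at the start; "moment": the same for the moment, N m; "gripper_width": finger opening in m.
Only numpy, scipy, OpenCV 4.12 (cv2) and the standard library are available. Lean on these libraries where they do the work, as an engineer would, in place of code of your own. Each camera call takes 0.05 s, during which the arm holds its last target. There are 200 camera calls.

TASK

Unbolt the hatch of the slide transport case: hold the red spring catch down with one fingertip and, while it is still held down, draw the bolt back by its lug with the other, right to its stop out of the keeper. Then let the catch spring back up so that it locks the bolt open. Lift nothing: leave the hatch closed and the bottles, boxes and other things lying about where they are.

Things in the scene. Friction and masses are not known exactly. Their poses are not given: they have to be found in the camera images.
- case: White aluminium slide transport case, fixed, 260 mm (its x) x 420 mm (y) x 140 mm tall; origin at the centre of its underside, z up, turned up to 0.4 rad. Its flat top, 140 mm up: a fixed deck over the +y part (y 21 to 210 mm) and a flush hinged hatch with a clear window over the -y part. Carrying handles stand out 29 mm at both y ends, 75 mm up.
- deck (a point): Point on the deck's surface under the bolt's axis, amid the bolt's 56 mm wide base plate. The axis runs along the case's y; the bolt is drawn back towards +y. In that order along it: keeper staple on the hatch, front guide, upright lug, catch with red thumb plate, rear guide. Keeper, guides and the catch's side walls (48 mm over all) are at most 23 mm high over the deck. Axes as the case's.
- lug_face (a point): Centre of the pulling face (-y face, away from the catch) of the bolt's lug, 38 mm over the deck. The lug is a dark steel upright plate with a yellow cap, 34 mm wide (x), 9 mm thick (from this face towards +y), its top 48 mm over the deck. Pushed towards +y it takes the bolt along. On the -y side of this face nothing is higher than 23 mm over the deck. Axes as the case's.
- thumb_top (a point): Centre of the top of the catch's red ribbed thumb plate, 36 mm over the deck when up, 28 mm when fully down; plate 36 mm (x) x 46 mm (y), level, going straight down. At the start 65 mm from the lug's pulling face along y; when the bolt is fully back its edge is 7 mm from the lug. It may be pressed anywhere on top and a fingertip may slide along it.
- catch: The whole catch, a yoke with the red thumb plate on top; its origin lies 36 mm below thumb_top and moves with it.
- bolt (a joint): Travel of the bolt in m: 0 shot into the keeper (start 0 to 0.001), 0.026 fully back at its stop, towards the case's +y; it has left the keeper from about 0.022. Sliding friction about 2.5 N. With the catch up it is locked, with 1.5 mm of play.
- catch_travel (a joint): How far the spring catch is pressed down in m: 0 up, 0.008 fully down; about 2.5 N at the top, 6.5 N fully down. Its pin, in a notch under the bolt, frees the bolt from 0.005 down. With the bolt back beyond 0.0245 the catch, let go, springs up into a second notch and locks the bolt open; before that it stays half down (about 0.005).
- hatch (a joint): Opening angle of the hatch in rad: 0 closed, growing as its edge by the bolt is lifted; hinged along the case's -y end, lies shut by its weight.
- oil_bottle: Amber immersion-oil bottle, 26 mm across, 58 mm tall, standing on the case's deck; origin at the centre of its underside. A bystander, to be left where it is.
- specimen_jar: White specimen jar with yellow lid, 42 mm across, 48 mm tall, standing on the case's deck; origin at the centre of its underside. A bystander, to be left where it is.
- cover_box: Small blue and white cover-glass box, 31 x 31 x 20 mm, standing on the case's deck; origin at the centre of its underside. A bystander, to be left where it is.
- slide_box: Green slide box, 87 x 102 x 36 mm, on the bench; origin at the centre of its underside. A bystander, to be left where it is.
- petri: Clear petri dish, 94 mm across, 17 mm tall, on the bench; origin at the centre of its underside. A bystander, to be left where it is.
- beaker: Glass beaker, 68 mm across, 85 mm tall, on the bench; origin at the centre of its underside. A bystander, to be left where it is.
- forceps: Steel forceps lying on the bench, 125 mm long, 4 mm thick; origin at the centre of its underside. A bystander, to be left where it is.
- wash_bottle: White wash bottle with red cap, 60 mm across, 165 mm tall, on the bench; origin at the centre of its underside. A bystander, to be left where it is.

How it is judged:
By the outcome, as a careful person would: the job done as asked, in the order asked, and still so for the second after the job is handed in, with the robot touching nothing.
It also fails if it takes over 35 s, if anything falls off the work surface, if the arm or the gripper's body presses on something with over 40 N, if the wrist force passes 120 N, or if a joint passes its speed limit or range.

## Working session

There is one attempt and no reset: what is moved stays moved. The work goes in short steps, Python scripts to look and compute and a tool call to move; the robot and the scene stay as the last step left them, time stands still between calls to the robot, and variables do not carry over. Pictures are saved under pics/ and viewed, about 8 in all and at most 12, crops included, and the job is handed in when it is done.

Besides the shell and the picture viewer there is one more tool, called by a JSON object that holds its "op" and its "data", one argument or row to a line. servo_tool: Moves the arm, as the interface text tells. Its arguments: {"type":"object","properties":{"moves":{"type":"array"},"jaw":{"type":"number"},"force":{"type":"number"}},"required":["moves"]}

```bash
mkdir -p pics
cat > h.py <<'E'
import numpy as np, cv2
from plant import r
def cloud(cam,d):
    c=r.calibration(cam); v,u=np.mgrid[:384,:512]
    P=np.stack([(u-c['cx'])/c['fx']*d,-(v-c['cy'])/c['fy']*d,-d,np.ones_like(d)],-1)
    return (P@np.linalg.inv(c['world_to_cam']).T)[...,:3]
def proj(cam,p):
    c=r.calibration(cam); q=c['world_to_cam']@np.append(p,1); x,y,z=q[0],-q[1],-q[2]
    return c['fx']*x/z+c['cx'],c['fy']*y/z+c['cy']
E
python3 - <<'E'
from h import *
ims=[]
for c in('top','side'):
    im,d=r.read_camera(c); np.savez('/tmp/'+c,im=im,d=d); ims.append(im); P=cloud(c,d)
    print(c,{k:np.round(v,3) for k,v in r.calibration(c).items()})
    for n in('case','lug_face','thumb_top','catch','oil_bottle','specimen_jar','cover_box','wash_bottle','beaker'):
        for s in r.silhouettes(n,c)[:2]:
            m=s['pixels']&(d>0)
            if m.sum(): print(n,round(s['score'],2),np.round(s['extent']),np.round(np.median(P[m],0),4),np.round(np.percentile(P[m],98,0),3))
    cv2.imwrite(f'pics/{c}0.png',cv2.resize(im,(800,600)))
s=r.state();print(s)
E
```

```text
top {'fx': np.float64(368.624), 'fy': np.float64(368.624), 'cx': np.float64(261.354), 'cy': np.float64(193.77), 'world_to_cam': array([[ 0.   , -1.   , -0.03 , -0.039],
       [ 0.998, -0.002,  0.057, -0.538],
       [-0.057, -0.03 ,  0.998, -1.319],
       [ 0.   ,  0.   ,  0.   ,  1.   ]])}
case 0.77 [254. 183. 145.  90.] [ 0.5697 -0.0229  0.1401] [0.706 0.195 0.173]
lug_face 0.68 [256. 182. 142.  96.] [ 0.5698 -0.0223  0.1402] [0.703 0.196 0.173]
lug_face 0.53 [227. 189.  50.   9.] [0.5496 0.054  0.1577] [0.566 0.143 0.191]
thumb_top 0.71 [236. 191.  36.  13.] [0.5491 0.0541 0.1578] [0.563 0.094 0.191]
thumb_top 0.58 [213. 186.  14.   9.] [0.5572 0.1141 0.1759] [0.574 0.135 0.181]
catch 0.48 [213. 188.  16.   8.] [0.5572 0.1162 0.1758] [0.574 0.139 0.181]
oil_bottle 0.53 [232. 157.   4.   8.] [0.6427 0.0502 0.1801] [0.651 0.062 0.201]
specimen_jar 0.59 [213. 153.  14.  12.] [0.6599 0.1087 0.1877] [0.678 0.128 0.193]
cover_box 0.53 [220. 206.   9.   9.] [0.4842 0.0964 0.1606] [0.5   0.113 0.165]
wash_bottle 0.22 [145. 159.  24.  25.] [0.6734 0.3908 0.017 ] [0.715 0.433 0.023]
beake
[... 1623 characters left out ...]
, 'dq': array([-2.65556605e-05, -9.11615930e-04, -3.07090333e-04, -3.69605032e-04,
        5.84314385e-05,  1.10182690e-03,  1.36745976e-03]), 'joint_torque': array([ 1.22368332e-03, -5.96318007e+01,  1.60708442e+00, -2.81550425e+01,
        1.24210375e-02,  1.77472819e-03, -2.69481734e-05]), 'tool_pos': array([0.1727509 , 0.65253775, 0.25635459]), 'tool_rot': array([[-9.66691060e-01,  2.55946078e-01,  3.27239543e-06],
       [ 2.55946077e-01,  9.66691056e-01,  8.96829341e-05],
       [ 1.97905998e-05,  8.75332474e-05, -9.99999996e-01]]), 'wrist_force': array([-0.55823634,  0.04410623,  0.49727107]), 'moment': array([0.00775941, 0.03287401, 0.00213661]), 'gripper_width': 0.08541492419818594}
```

Run:
```python
from h import *
out=[]
for c,(a,b,w,h) in (('top',(170,130,170,110)),('side',(140,160,170,110))):
    z=np.load(f'/tmp/{c}.npz'); out.append(cv2.resize(z['im'][b:b+h,a:a+w],(800,518),interpolation=cv2.INTER_CUBIC))
    cv2.imwrite(f'pics/{c}1.png',out[-1])
    P=cloud(c,z['d'])
    # case top outline
    m=(abs(P[...,2]-.14)<.006)&(P[...,0]>.35)&(P[...,0]<.8)&(abs(P[...,1])<.3)
    k=cv2.connectedComponentsWithStats(m.astype(np.uint8))
    i=1+np.argmax(k[2][1:,4]); q=P[k[1]==i][:,:2].astype(np.float32)
    print(c,cv2.minAreaRect(q),np.median(P[m][:,2]))
    m=(P[...,2]>.165)&(P[...,2]<.2)&(abs(P[...,0]-.555)<.035)&(P[...,1]>-.02)&(P[...,1]<.2)
    for v,u in np.argwhere(m): print((u,v),np.round(P[v,u],3),z['im'][v,u],end=' ; ')
    print()
```

```text
top ((0.5728969573974609, -0.0159481018781662), (0.42192140221595764, 0.26142817735671997), 83.95106506347656) 0.14009532322434382
(np.int64(205), np.int64(179)) [0.577 0.136 0.176] [ 91  91 110] ; (np.int64(206), np.int64(179)) [0.577 0.134 0.172] [70 70 98] ; (np.int64(205), np.int64(180)) [0.573 0.136 0.177] [ 77  77 114] ; (np.int64(206), np.int64(180)) [0.574 0.133 0.174] [ 49  50 109] ; (np.int64(207), np.int64(180)) [0.573 0.13  0.176] [ 36  37 104] ; (np.int64(208), np.int64(180)) [0.574 0.127 0.172] [ 35  36 101] ; (np.int64(209), np.int64(180)) [0.573 0.123 0.176] [ 37  38 103] ; (np.int64(210), np.int64(180)) [0.573 0.12  0.178] [ 40  41 104] ; (np.int64(211), np.int64(180)) [0.574 0.117 0.175] [ 43  44 104] ; (np.int64(212), np.int64(180)) [0.573 0.113 0.177] [ 47  47 102] ; (np.int64(213), np.int64(180)) [0.573 0.11  0.178] [50 50 98] ; (np.int64(214), np.int64(180)) [0.573 0.106 0.181] [51 52 95] ; (np.int64(215), np.int64(180)) [0.574 0.104 0.173] [54 54 93] ; (np.int64(216), np.int64(180)) [0.573 0.101 0.175] [56 56 89] ; (np.int64(205), np.int64(181)) [0.571 0.137 0.
[... 28227 characters left out ...]
(231), np.int64(226)) [0.547 0.142 0.175] [ 15  18 104] ; (np.int64(232), np.int64(226)) [0.544 0.144 0.176] [ 17  18 104] ; (np.int64(233), np.int64(226)) [0.542 0.143 0.176] [18 21 94] ; (np.int64(234), np.int64(226)) [0.539 0.143 0.175] [26 26 68] ; (np.int64(228), np.int64(227)) [0.555 0.141 0.17 ] [35 37 65] ; (np.int64(229), np.int64(227)) [0.552 0.141 0.17 ] [34 35 69] ; (np.int64(230), np.int64(227)) [0.549 0.142 0.171] [34 35 75] ; (np.int64(231), np.int64(227)) [0.547 0.142 0.171] [34 35 79] ; (np.int64(232), np.int64(227)) [0.544 0.143 0.172] [33 35 79] ; (np.int64(233), np.int64(227)) [0.542 0.143 0.173] [31 32 69] ; (np.int64(234), np.int64(227)) [0.54  0.142 0.172] [35 35 51] ;
```

View pics/side1.png

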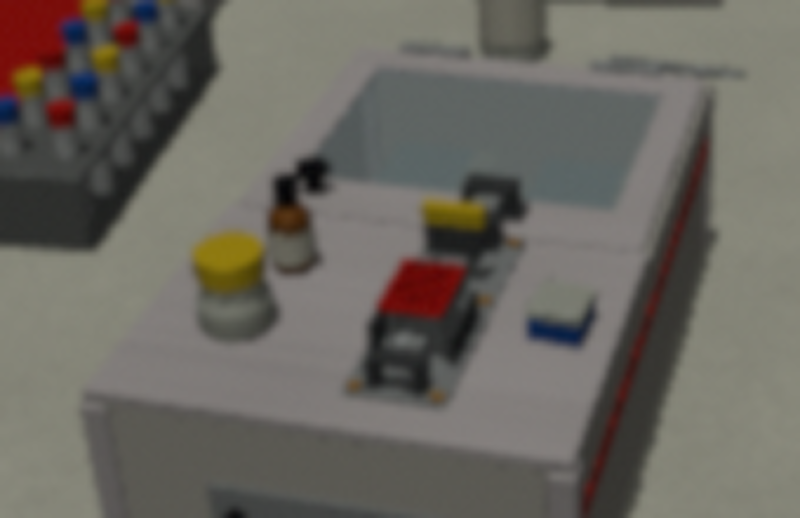

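View pics/top1.png

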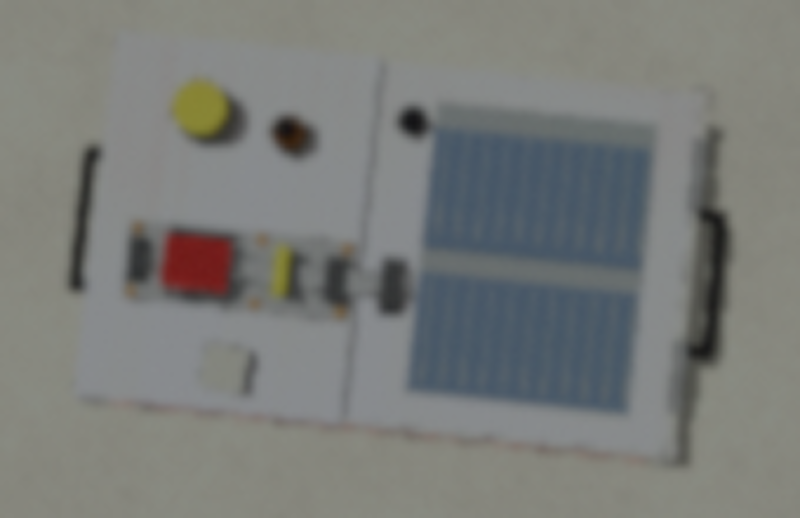

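{"op": "servo_tool", "data": {
  "moves": [
    {"xyz": [-0.6, -0.5, 0], "twist": -0.3},
    {"xyz": [-1.7, -1.5, 0], "twist": -0.8},
    {"xyz": [-2.8, -2.5, 0], "twist": -1.4},
    {"xyz": [-3.9, -3.5, 0], "twist": -1.4},
    {"xyz": [-5, -4.5, 0], "twist": -1.4},
    {"xyz": [-6.1, -5.5, 0], "twist": -1.4},
    {"xyz": [-7.2, -6.5, 0], "twist": -1.4},
    {"xyz": [-8.3, -7.5, 0], "twist": -1.4},
    {"xyz": [-9.4, -8.5, 0], "twist": -1.4},
    {"xyz": [-10.5, -9.4, 0], "twist": -1.4},
    {"xyz": [-11.5, -10.3, 0], "twist": -1.4},
    {"xyz": [-12.3, -11, 0], "twist": -1.4}
  ],
  "jaw": 0.17
}}

```text
time_s: 2.0
tool_pos: [0.4011, 0.3052, 0.2566]
tool_rot: [[-0.993, 0.114, 0.001], [0.114, 0.993, -0.0], [-0.001, 0.0, -1.0]]
wrist_force: [-0.2, -0.6, 0.5]
gripper_width: 0.0503
```

```bash
cat > goal.py <<'E'
import sys
from h import *
def delta(g,yaw=-0.1055):
    s=r.state(); R=s['tool_rot']; a=np.array([-np.sin(yaw),np.cos(yaw),0])
    print('t',s['time_s'],'tcp',s['tool_pos'].round(4),'w',round(s['gripper_width'],4),'F',s['wrist_force'].round(1))
    print('units',(R.T@(np.array(g)-s['tool_pos'])/.025).round(2),'twist',round(np.degrees(np.arctan2(R[:,0]@a,R[:,1]@a))/-6,2))
if __name__=='__main__': delta([float(v) for v in sys.argv[1:4]])
E
python3 goal.py .5515 .0733 .250
```

```text
t 2.0 tcp [0.4011 0.3052 0.2566] w 0.0503 F [-0.2 -0.6  0.5]
units [-7.04 -8.53  0.27] twist -0.09
```

{"op": "servo_tool", "data": {
  "moves": [
    {"xyz": [-0.5, -0.6, 0], "twist": -0.09},
    {"xyz": [-1.4, -1.7, 0], "twist": -0.09},
    {"xyz": [-2.4, -2.9, 0], "twist": -0.09},
    {"xyz": [-3.4, -4.1, 0.1], "twist": -0.09},
    {"xyz": [-4.4, -5.3, 0.1], "twist": -0.09},
    {"xyz": [-5.4, -6.5, 0.2], "twist": -0.09},
    {"xyz": [-6.3, -7.6, 0.27], "twist": -0.09},
    {"xyz": [-6.8, -8.2, 0.27], "twist": -0.09},
    {"xyz": [-7.04, -8.53, 0.27], "twist": -0.09},
    {"xyz": [-7.04, -8.53, 0.27], "twist": -0.09},
    {"xyz": [-7.04, -8.53, 0.27], "twist": -0.09}
  ]
}}

```text
time_s: 2.92
tool_pos: [0.5512, 0.0742, 0.2499]
tool_rot: [[-0.995, 0.105, 0.0], [0.105, 0.995, 0.001], [-0.0, 0.001, -1.0]]
wrist_force: [0.1, 0.5, 0.3]
gripper_width: 0.0502
```

```bash
python3 goal.py .5515 .0733 .250
python3 - <<'E'
from h import *
im,d=r.read_camera('side'); P=cloud('side',d); s=r.state(); R=s['tool_rot']; T=(P-s['tool_pos'])@R  # tool frame
m=(d>0)&(abs(T[...,0])<.03)&(abs(T[...,1])<.07)&(T[...,2]>-.05)&(T[...,2]<.04)
q=T[m]; print(len(q))
for lo in np.arange(-.04,.036,.005):
    k=q[(q[:,2]>=lo)&(q[:,2]<lo+.005)]
    for sgn in(-1,1):
        kk=k[k[:,1]*sgn>0]
        if len(kk): print(round(lo,3),sgn,len(kk),kk[:,:2].min(0).round(3),kk[:,:2].max(0).round(3))
cv2.imwrite('pics/side2.png',cv2.resize(im[120:260,160:330],(728,600),interpolation=cv2.INTER_CUBIC))
E
```

```text
t 2.9167 tcp [0.5512 0.0742 0.2499] w 0.0502 F [0.1 0.5 0.3]
units [-0.02 -0.03 -0.  ] twist 0.01
429
-0.04 -1 6 [ 0.007 -0.053] [ 0.016 -0.021]
-0.04 1 22 [-0.012  0.027] [0.013 0.06 ]
-0.035 -1 7 [ 0.01  -0.052] [ 0.013 -0.022]
-0.035 1 33 [-0.012  0.025] [0.012 0.058]
-0.03 -1 12 [-0.009 -0.05 ] [ 0.013 -0.023]
-0.03 1 36 [-0.011  0.026] [0.013 0.058]
-0.025 -1 15 [-0.01  -0.049] [ 0.014 -0.026]
-0.025 1 9 [0.001 0.027] [0.013 0.055]
-0.02 -1 6 [ 0.002 -0.031] [ 0.013 -0.025]
-0.02 1 3 [0.01 0.03] [0.012 0.039]
-0.015 -1 11 [ 0.001 -0.037] [ 0.011 -0.023]
-0.015 1 11 [-0.01   0.029] [0.012 0.04 ]
-0.01 -1 12 [-0.003 -0.031] [ 0.012 -0.023]
-0.01 1 22 [-0.011  0.026] [0.011 0.04 ]
-0.005 -1 14 [-0.003 -0.034] [ 0.012 -0.025]
-0.005 1 16 [-0.011  0.029] [0.011 0.039]
-0.0 -1 12 [-0.003 -0.029] [ 0.012 -0.024]
-0.0 1 18 [-0.006  0.027] [0.011 0.041]
0.005 -1 12 [-0.004 -0.033] [ 0.011 -0.022]
0.005 1 14 [-0.007  0.03 ] [0.011 0.04 ]
0.01 -1 10 [-0.004 -0.029] [ 0.011 -0.024]
0.01 1 15 [-0.007  0.029] [0.012 0.04 ]
0.015 -1 11 [-0.004 -0.028] [ 0.011 -0.024]
0.015 1 8 [-0.009  0.03 ] [0.011 0.037]
0.02 -1 9 [-0.004 -0.03 ] [ 0.011 -0.026]
0.02 1 8 [-0.007  0.028] [0.008 0.032]
```

View pics/side2.png

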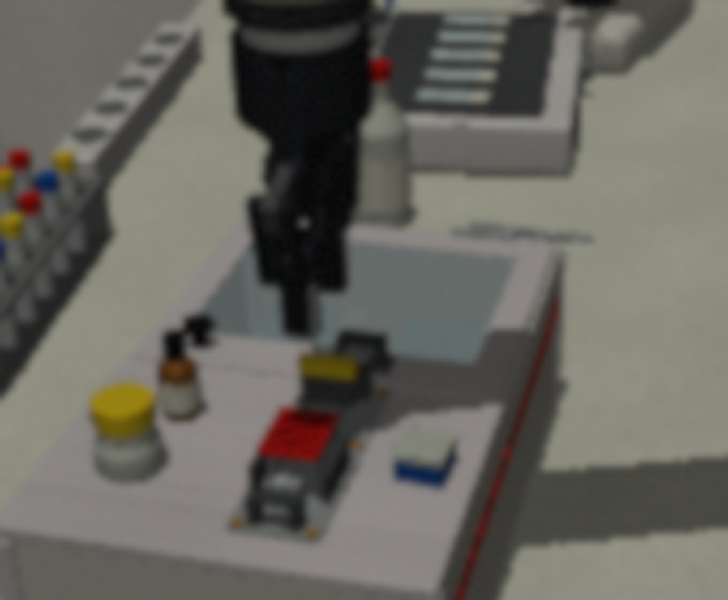

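{"op": "servo_tool", "data": {
  "moves": [
    {"xyz": [0, -0.09, 0.4], "twist": 0},
    {"xyz": [0, -0.09, 1.0], "twist": 0},
    {"xyz": [0, -0.09, 1.5], "twist": 0},
    {"xyz": [0, -0.09, 1.8], "twist": 0},
    {"xyz": [0, -0.09, 1.88], "twist": 0},
    {"xyz": [0, -0.09, 1.88], "twist": 0}
  ]
}}

```text
time_s: 3.47
tool_pos: [0.5499, 0.0737, 0.2022]
tool_rot: [[-0.995, 0.101, -0.001], [0.101, 0.995, 0.001], [0.002, 0.001, -1.0]]
wrist_force: [0.1, -0.3, 0.4]
gripper_width: 0.0501
```

```bash
python3 goal.py .5515 .0715 .196
python3 - <<'E'
from h import *
o=[]
for c,(a,b,w,h) in (('side',(195,170,75,75)),('top',(185,150,75,75))):
    im,d=r.read_camera(c); o.append(cv2.resize(im[b:b+h,a:a+w],(400,400),interpolation=cv2.INTER_CUBIC))
cv2.imwrite('pics/c3.png',cv2.convertScaleAbs(np.hstack(o),alpha=1.6))
E
```

```text
t 3.4667 tcp [0.5499 0.0737 0.2022] w 0.0501 F [ 0.1 -0.3  0.4]
units [-0.07 -0.08  0.25] twist 0.04
```

View pics/c3.png

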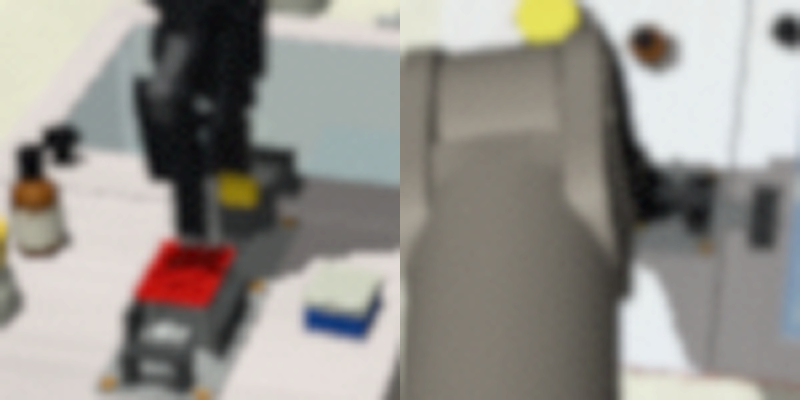

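{"op": "servo_tool", "data": {
  "moves": [
    {"xyz": [-0.06, 0, 0.1], "twist": 0.04},
    {"xyz": [-0.06, 0, 0.2], "twist": 0.04},
    {"xyz": [-0.06, 0, 0.25], "twist": 0.04},
    {"xyz": [-0.06, 0, 0.25], "twist": 0.04}
  ]
}}

```text
time_s: 3.9
tool_pos: [0.5529, 0.0734, 0.1974]
tool_rot: [[-0.994, 0.107, 0.002], [0.107, 0.994, 0.002], [-0.002, 0.002, -1.0]]
wrist_force: [-0.3, 0.2, 3.6]
gripper_width: 0.0501
```

{"op": "servo_tool", "data": {
  "moves": [
    {"xyz": [0.04, 0, 0.1], "twist": 0},
    {"xyz": [0.04, 0, 0.2], "twist": 0},
    {"xyz": [0.04, 0, 0.27], "twist": 0},
    {"xyz": [0.04, 0, 0.27], "twist": 0}
  ]
}}

```text
time_s: 4.23
tool_pos: [0.5528, 0.0734, 0.1909]
tool_rot: [[-0.994, 0.107, 0.004], [0.107, 0.994, 0.002], [-0.004, 0.002, -1.0]]
wrist_force: [0.6, -1.3, 5.3]
gripper_width: 0.0498
```

{"op": "servo_tool", "data": {
  "moves": [
    {"xyz": [0, 0, 0.06], "twist": 0},
    {"xyz": [0, 0, 0.06], "twist": 0},
    {"xyz": [0, 0, 0.06], "twist": 0}
  ]
}}

```text
time_s: 4.48
tool_pos: [0.5529, 0.0734, 0.1899]
tool_rot: [[-0.994, 0.107, 0.004], [0.107, 0.994, 0.002], [-0.004, 0.003, -1.0]]
wrist_force: [-1.0, -0.4, 7.7]
gripper_width: 0.0501
```

```bash
python3 goal.py .5515 .0715 .196
python3 - <<'E'
from h import *
im,d=r.read_camera('side');P=cloud('side',d); s=r.state();print(s['wrist_force'])
h=cv2.cvtColor(im,cv2.COLOR_BGR2HSV); m=(h[...,1]>170)&(h[...,2]>60)&((h[...,0]<8)|(h[...,0]>172))&(abs(P[...,0]-.555)<.03)&(abs(P[...,1]-.12)<.04)
print(m.sum(),np.median(P[m],0))
z=np.load('/tmp/side.npz');P0=cloud('side',z['d']);print(np.median(P0[m],0))
E
```

```text
t 4.4833 tcp [0.5529 0.0734 0.1899] w 0.0501 F [-1.  -0.4  7.7]
units [ 0.05 -0.08 -0.24] twist -0.02
[-0.73624682 -1.4148568   7.81030665]
128 [0.55435437 0.12639514 0.16693429]
[0.5536801  0.13112708 0.17423218]
```

{"op": "servo_tool", "data": {
  "moves": [
    {"xyz": [0, 0.08, 0.02], "twist": 0},
    {"xyz": [0, 0.16, 0.02], "twist": 0},
    {"xyz": [0, 0.24, 0.02], "twist": 0},
    {"xyz": [0, 0.32, 0.02], "twist": 0},
    {"xyz": [0, 0.4, 0.02], "twist": 0},
    {"xyz": [0, 0.48, 0.02], "twist": 0},
    {"xyz": [0, 0.56, 0.02], "twist": 0},
    {"xyz": [0, 0.64, 0.02], "twist": 0},
    {"xyz": [0, 0.72, 0.02], "twist": 0},
    {"xyz": [0, 0.8, 0.02], "twist": 0}
  ]
}}

```text
time_s: 5.37
tool_pos: [0.5551, 0.0882, 0.19]
tool_rot: [[-0.994, 0.111, 0.004], [0.111, 0.994, -0.003], [-0.004, -0.002, -1.0]]
wrist_force: [-1.0, -11.9, 10.7]
gripper_width: 0.0502
```

```bash
cat > chk.py <<'E'
from h import *
im,d=r.read_camera('side');P=cloud('side',d); s=r.state();print(s['time_s'],s['wrist_force'].round(1),s['tool_pos'].round(4))
h=cv2.cvtColor(im,cv2.COLOR_BGR2HSV)
box=(abs(P[...,0]-.553)<.03)&(P[...,1]>.03)&(P[...,1]<.16)&(P[...,2]>.16)
y=box&(h[...,0]>18)&(h[...,0]<34)&(h[...,1]>120)&(h[...,2]>60); rd=box&(h[...,1]>170)&((h[...,0]<8)|(h[...,0]>172))&(h[...,2]>60)
a=np.array([.1055,.9945])
for n,m in(('lug',y),('thumb',rd)): print(n,m.sum(),np.median(P[m],0).round(4),'along',np.median(P[m][:,:2]@a).round(4))
z=np.load('/tmp/side.npz');h=cv2.cvtColor(z['im'],cv2.COLOR_BGR2HSV);Q=cloud('side',z['d'])
m=(h[...,0]>18)&(h[...,0]<34)&(h[...,1]>120)&(h[...,2]>60)&(abs(Q[...,0]-.553)<.03)&(Q[...,1]>.03)&(Q[...,1]<.16)&(Q[...,2]>.16)
print('lug0',m.sum(),np.median(Q[m],0).round(4),'along',np.median(Q[m][:,:2]@a).round(4))
b=im[170:245,195:270]; cv2.imwrite('pics/chk.png',cv2.convertScaleAbs(cv2.resize(b,(500,500),interpolation=cv2.INTER_CUBIC),alpha=1.8))
E
python3 chk.py
```

```text
5.4167 [ -1.6 -10.5  10.1] [0.5551 0.0889 0.19  ]
lug 43 [0.5445 0.0721 0.185 ] along 0.1289
thumb 86 [0.5501 0.1317 0.1668] along 0.1902
lug0 66 [0.5487 0.063  0.1847] along 0.1211
```

View pics/chk.png

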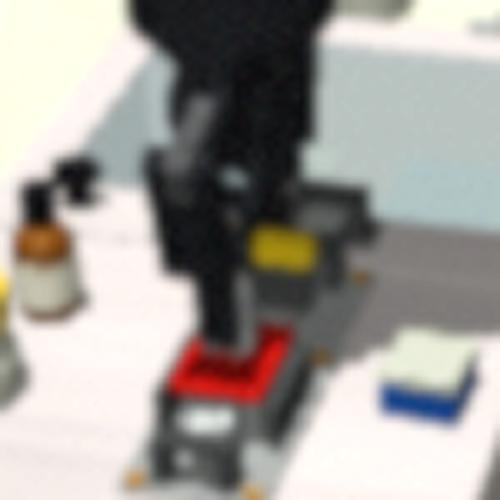

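{"op": "servo_tool", "data": {
  "moves": [
    {"xyz": [0.02, 0.14, 0.03], "twist": 0},
    {"xyz": [0.04, 0.24, 0.03], "twist": 0},
    {"xyz": [0.06, 0.32, 0.03], "twist": 0},
    {"xyz": [0.06, 0.4, 0.03], "twist": 0},
    {"xyz": [0.06, 0.48, 0.03], "twist": 0},
    {"xyz": [0.06, 0.56, 0.03], "twist": 0},
    {"xyz": [0.06, 0.62, 0.03], "twist": 0},
    {"xyz": [0.06, 0.68, 0.03], "twist": 0}
  ]
}}

```text
time_s: 6.08
tool_pos: [0.5565, 0.1026, 0.1901]
tool_rot: [[-0.994, 0.114, 0.005], [0.114, 0.994, -0.005], [-0.006, -0.005, -1.0]]
wrist_force: [0.3, -8.7, 9.2]
gripper_width: 0.0502
```

```bash
python3 chk.py
```

```text
6.1333 [ 0.6 -7.9 10.1] [0.5565 0.103  0.1901]
lug 46 [0.5459 0.0867 0.1859] along 0.1439
thumb 61 [0.5472 0.1348 0.1667] along 0.1926
lug0 66 [0.5487 0.063  0.1847] along 0.1211
```

{"op": "servo_tool", "data": {
  "moves": [
    {"xyz": [0.02, 0.12, 0.03], "twist": 0},
    {"xyz": [0.04, 0.18, 0.03], "twist": 0},
    {"xyz": [0.04, 0.24, 0.03], "twist": 0},
    {"xyz": [0.04, 0.28, 0.03], "twist": 0}
  ]
}}

```text
time_s: 6.47
tool_pos: [0.5568, 0.1048, 0.19]
tool_rot: [[-0.993, 0.117, 0.006], [0.117, 0.993, -0.01], [-0.007, -0.01, -1.0]]
wrist_force: [-1.3, -15.0, 13.0]
gripper_width: 0.0501
```

{"op": "servo_tool", "data": {
  "moves": [
    {"xyz": [0.02, 0.25, 0.03], "twist": 0},
    {"xyz": [0.02, 0.35, 0.03], "twist": 0},
    {"xyz": [0.02, 0.4, 0.03], "twist": 0}
  ]
}}

```text
time_s: 6.72
tool_pos: [0.557, 0.1052, 0.1899]
tool_rot: [[-0.992, 0.124, 0.003], [0.124, 0.992, -0.02], [-0.005, -0.02, -1.0]]
wrist_force: [-6.0, -26.4, 18.4]
gripper_width: 0.0499
```

```bash
python3 chk.py
```

```text
6.7667 [ -5.4 -23.6  18.2] [0.5569 0.1052 0.19  ]
lug 48 [0.5467 0.0898 0.1847] along 0.1469
thumb 51 [0.5463 0.1349 0.1666] along 0.1941
lug0 66 [0.5487 0.063  0.1847] along 0.1211
```

View pics/chk.png

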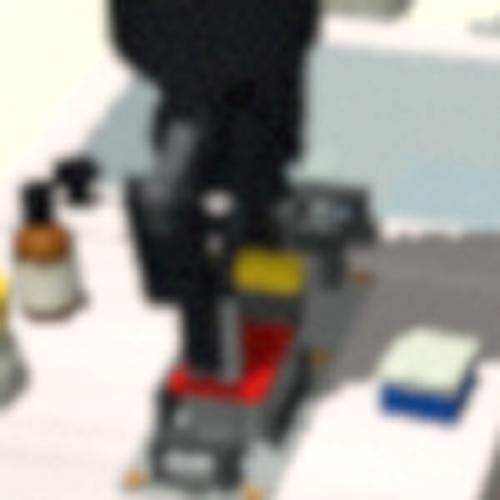

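{"op": "servo_tool", "data": {
  "moves": [
    {"xyz": [0, 0.15, -0.1], "twist": 0},
    {"xyz": [0, 0.15, -0.2], "twist": 0},
    {"xyz": [0, 0.15, -0.3], "twist": 0},
    {"xyz": [0, 0.15, -0.4], "twist": 0},
    {"xyz": [0, 0.15, -0.48], "twist": 0},
    {"xyz": [0, 0.15, -0.52], "twist": 0}
  ]
}}

```text
time_s: 7.27
tool_pos: [0.5556, 0.1053, 0.2012]
tool_rot: [[-0.992, 0.127, -0.002], [0.127, 0.992, -0.025], [-0.002, -0.025, -1.0]]
wrist_force: [0.4, -7.2, -5.4]
gripper_width: 0.0501
```

```bash
python3 chk.py
```

```text
7.3167 [-0.2 -8.7 -3.1] [0.5556 0.1054 0.2012]
lug 47 [0.5464 0.0892 0.1853] along 0.1464
thumb 56 [0.5479 0.1359 0.1749] along 0.1936
lug0 66 [0.5487 0.063  0.1847] along 0.1211
```

{"op": "servo_tool", "data": {
  "moves": [
    {"xyz": [0, -0.1, 0], "twist": 0},
    {"xyz": [0, -0.18, -0.1], "twist": 0},
    {"xyz": [0, -0.2, -0.5], "twist": 0},
    {"xyz": [0, -0.2, -1.1], "twist": 0},
    {"xyz": [0, -0.2, -1.9], "twist": 0},
    {"xyz": [0, -0.2, -2.8], "twist": 0},
    {"xyz": [0, -0.2, -3.5], "twist": 0},
    {"xyz": [0, -0.2, -3.8], "twist": 0},
    {"xyz": [0, -0.2, -3.8], "twist": 0}
  ]
}}

```text
time_s: 8.07
tool_pos: [0.5562, 0.1035, 0.2988]
tool_rot: [[-0.992, 0.126, 0.002], [0.126, 0.992, -0.023], [-0.005, -0.023, -1.0]]
wrist_force: [0.1, 0.9, -0.4]
gripper_width: 0.0497
```

```bash
python3 chk.py
```

```text
8.1167 [ 0.1 -0.4 -0.6] [0.5554 0.1032 0.2972]
lug 67 [0.55   0.0882 0.1851] along 0.1462
thumb 104 [0.5565 0.1287 0.1749] along 0.1873
lug0 66 [0.5487 0.063  0.1847] along 0.1211
```

View pics/chk.png

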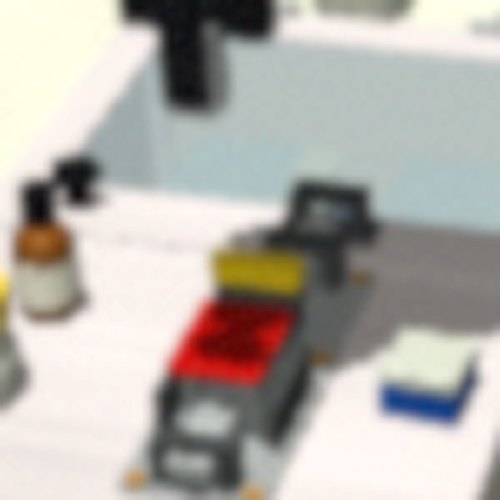

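The bolt is back against its stop, with the lug next to the thumb plate. The red plate is up at its original height, nothing else has moved and the gripper is clear.

```bash
python3 -c "from plant import r; print(r.job_done())"
```

```text
the job is handed in; nothing more can be done
None
```

The bolt is drawn back and locked open, and I handed the job in at about 8 s on the robot's clock.

**What I did:** I lined the jaws up with the bolt at 50 mm opening. One fingertip pressed the red catch fully down (about 8 mm by the camera, 7–8 N). With the catch still down, the other pushed the lug towards +y until it stopped. There it no longer moved while the force along the bolt rose to about 26 N. I then lifted straight up with the finger still against the lug, so the catch sprang up while the bolt was held at its stop. Then I backed off and raised the gripper clear.

**Last checks:**
- **Bolt:** the lug had moved about 25–26 mm by the camera. That agrees with the 26 mm stop, but the readings (25.1 to 25.8 mm) are good to about 1 mm.
- **Catch:** the thumb plate is back at 0.175 m, its starting height. That fits the catch being in the second notch rather than half down. I did not test the lock by pushing the lug back.
- **Surroundings:** the wrist force is about zero, so the robot is touching nothing. In the last close-up the hatch edge still looks shut, and the oil bottle and cover box are where they were. The other bystanders lay outside that view and I did not measure them again.

No check failed. Before contact the arm stood 1–2 mm off its commanded position, and it lagged by several mm under load. I corrected for both using the measured position and force.

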